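# Clear and wind the chart recorder

### The job

The weekly chart recorder has run down and someone has parked the brown reagent bottle on its lid. Set the brown bottle down gently and upright in the free front half of the white spill tray without knocking the two bottles there, then swing the recorder's lid right back on its hinge so that it stands open, and wind the key on top of the chart drum clockwise, in as many part turns as it takes (about one whole turn in all), until it comes to its stop fully wound. Leave the lid open for the chart change.

Things in the scene. Friction and masses are not known exactly. Their poses are not given: they have to be found in the camera images.
- bottle: brown glass reagent bottle with black cap, 58 mm diameter, 127 mm tall, closed, about 0.3 kg; straight body up to 82 mm, cap 30 mm in diameter from 108 mm up; stands on the recorder's lid at the start. Origin: centre of its underside, z up its axis
- recorder: fixed chart recorder in a grey case with clear front pane and a grey metal lid with a white panel, 160 mm deep (x) by 270 mm wide (y) by 162 mm high with its lid shut. Origin: centre of its underside on the bench; x points to its rear, y left, z up. Inside stands a chart drum 92 mm in diameter with its flat top 106 mm up; the case walls are 152 mm high
- lid (a joint): the lid's hinge along the rear top edge of the case (the recorder's y): 0 shut, grows as the lid's front edge rises, stop at 1.85 rad (leaning back); friction holds it wherever it is left
- lid_hinge (a point): middle of the lid's hinge line, 152 mm above the bench at the rear edge of the case
- lid_handle (a point): centre of the black round bar handle on the lid, 11 mm thick and 106 mm long along the recorder's y, on two posts 90 mm apart; 150 mm from the hinge line measured along the lid and 40 mm above it measured square to the lid; 30 mm clear over the lid's top face, above the lid's front edge
- key (a joint): angle of the winding key, clockwise seen from above counts up: 0 run down, 7.0 rad fully wound (hard stop). It is sprung and stiffens as it is wound (up to 0.22 N m); a click and ratchet hold it where it is let go
- key_grip (a point): centre of the butterfly wings of the steel winding key, on the vertical axis at the drum's centre, 132 mm above the bench under the lid; the wings form an upright plate 68 mm long (along this frame's x), 9 mm thick (y) and 24 mm high, with 14 mm clear between their lower edge and the drum's top. The key stands 92 mm in front of the hinge line, 68 mm behind the front of the case
- tray: fixed white spill tray, 220 mm (x) by 250 mm (y), walls 4 mm thick and 22 mm high, inner floor 4 mm above the bench. Origin: centre of its underside; its rear half (+x) holds two bottles, its front half is free
- tray_free (a point): centre of the tray's free front half, on the inner floor, 50 mm in front of the tray's centre
- white_bottle: white plastic bottle with blue cap in the rear half of the tray, 64 mm diameter, 135 mm tall; leave it alone. Origin: centre of its underside
- small_bottle: small brown bottle with light cap in the rear half of the tray, 42 mm diameter, 95 mm tall; leave it alone. Origin: centre of its underside
Things that resemble listed ones, but are neither listed nor needed, are in the scene too. What is shaped like the bottle but orange or red is not meant.

How it is judged:
By the outcome, as a careful person would: the job done as asked, in the order asked, and still so for the second after the job is handed in, with the robot touching nothing.
It also fails if it takes over 72 s, if anything falls off the work surface, if the arm or the gripper's body presses on something with over 40 N, if the wrist force passes 120 N, or if a joint passes its speed limit or range.

### The arm

A 6-joint arm with a two-finger parallel gripper is mounted at the origin on a cart in front of the work surface, level with it; the furniture and walls round the work are solid. World frame = base frame: x ahead of the robot, y to its left, z up, the work surface at z = 0. Lengths are in m, angles in rad, forces in N, time in s.
With the tool pointing down it reaches from about 0.35 to 0.775 m from the base axis. Payload 7.3 kg.
Tool frame: the origin (TCP) lies at the very end of the fingers, on their centre line; the grasp point (between the pads) lies 19 mm behind it; z points along the fingers, y is the line along which they close (so a half turn about z gives the same grasp; the last joint's range is limited). The gripper opens to 92 mm and grips with 3 to 60 N. Pads are 19 mm wide; open, the fingers measure 130 mm over their backs; the gripper's body (75 mm by 190 mm) begins 47 mm behind the grasp point.
Start: joints at [1.144, 0.342, 1.524, -0, 1.275, -0.146], TCP at [0.145, 0.504, 0.227] pointing down, gripper open.
Joint ranges: [-2.53, 2.53], [-0.77, 2.02], [0.04, 2.7], [-1, 4.14], [0.28, 2.66], [-3.11, 3.11]. Speed limits (rad/s): [2.57, 2.57, 3.14, 3.14, 3.14, 3.14].

### API

Orientations are given as a rotation vector (axis times angle).
In Python, from rig import * gives the robot as it stands.
- The arm moves only by the tool apply_moves, never from a script. Its argument "increments" is a list that holds one entry, the list of rows, each a list of 5 numbers: the opening, from 0 (shut) to 1 (fully open), then the shift along the tool's x, y, z each as a share of 6 cm, from -1 to 1, then the turn about the tool's z as a share of 0.1 rad, from -1 to 1. A call has 1 to 12 rows; each row shifts and turns the commanded pose from where the row before left it, along the tool's axes as they then stand; what a row does not reach is not made up. A row lasts 1/8 s, in which the tool goes at most 62.5 mm and 10.7 degrees, less where a joint would pass 70% of its speed; a pose out of reach is approached as far as the arm can. A call with a number of a shift or a turn outside -1 to 1 is refused whole. A call with a gripper value outside its range is refused whole. The fingers move at their own pace and stop on an object; "force" is the grip in N (left out, the last holds). Time passes only in rows, so rows that do not move let the fingers close. It gives the time, the measured TCP pose, the force, the opening and the grip force at its end, in the units of the state.
- sense(): the state, without advancing time (a new reading comes with each control period).
- capture(name): name is "scene" or "top"; returns the picture (480x640x3 uint8, red, green, blue); there is no depth.
- camera_params(name): a dict with "K" (3x3 intrinsics, pixels), "rvec" (rotation vector, rad) and "tvec" (3), from world to camera coordinates, as OpenCV has them. Camera axes: x right, y down, z forward; pixel columns grow to the right and rows downward; lengths in m; the calibration is good to about 2 mm. A picture is of the moment at which its call begins. camera_params takes no time and is no camera call.
- finish_job(): hands the job in; it is judged then, once.
The state is a dict: "t": time; "joint_pos": joint angles; "joint_vel": joint speeds; "effort": joint torques, N m; "tool_pos": TCP position; "tool_rot": TCP orientation; "contact_force": force on the tool from outside, world axes, zero at the start; "torque": the same for the moment, N m; "opening": finger opening in m; "grip_force": force on a finger pad.
Only numpy, scipy, OpenCV 4.12 (cv2) and the standard library are available. Lean on these libraries where they do the work, as an engineer would, in place of code of your own. Each camera call takes 0.05 s, during which the arm holds its last target. There are 200 camera calls.

## Working session

There is one attempt and no reset: what is moved stays moved. The work goes in short steps, Python scripts to look and compute and a tool call to move; the robot and the scene stay as the last step left them, time stands still between calls to the robot, and variables do not carry over. Pictures are saved under pics/ and viewed, at most 10 in all, crops included, and the job is handed in when it is done.

Besides the shell and the picture viewer there is one more tool, called after "Call:" as name(argument=value, ...) on one line, values as JSON. apply_moves: Moves the arm, as the interface text tells. Its arguments: {"type":"object","properties":{"increments":{"type":"array"},"force":{"type":"number"}},"required":["increments"]}

```bash
mkdir -p pics; python3 - <<'E'
from rig import *
import cv2
for n in ("scene","top"):
    p=capture(n); cv2.imwrite(f"pics/{n}0.png",cv2.resize(p[:,:,::-1],(800,600),interpolation=cv2.INTER_CUBIC))
    cv2.imwrite(f"pics/{n}0_raw.png",p[:,:,::-1])
    c=camera_params(n); print(n,c)
s=sense(); print(s)
E
```

```text
scene {'K': array([[591.12208757,   0.        , 333.29102196],
       [  0.        , 591.12208757, 237.10140847],
       [  0.        ,   0.        ,   1.        ]]), 'rvec': array([ 2.06228557, -0.7558169 ,  0.38131166]), 'tvec': array([-0.38811028,  0.27336227,  1.18254166])}
top {'K': array([[586.3603073 ,   0.        , 320.92556793],
       [  0.        , 586.3603073 , 242.63780119],
       [  0.        ,   0.        ,   1.        ]]), 'rvec': array([ 2.0262821 , -2.19665173,  0.22090923]), 'tvec': array([0.02155296, 0.49797648, 1.15792716])}
{'t': 0.1, 'joint_pos': array([ 1.14401667e+00,  3.42653084e-01,  1.52490580e+00, -5.68142770e-07,
        1.27544262e+00, -1.46025491e-01]), 'joint_vel': array([-0.00068176, -0.00152527, -0.00327622, -0.00105106,  0.00065737,
       -0.00085853]), 'effort': array([ 2.67158015e-03, -4.32004559e+01, -2.44698018e+01,  7.21678580e-02,
        5.25774469e-02, -4.69164002e-05]), 'tool_pos': array([0.14530422, 0.50410695, 0.22611994]), 'tool_rot': array([-4.39504674e-01, -3.11029552e+00,  2.12283903e-03]), 'contact_force': array([-0.27769969,  0.89200406,  0.84210403]), 'torque': array([ 0.02529154, -0.00835154,  0.03102177]), 'grip_force': 0.0, 'opening': 0.09205836170190713}
```

View pics/scene0.png

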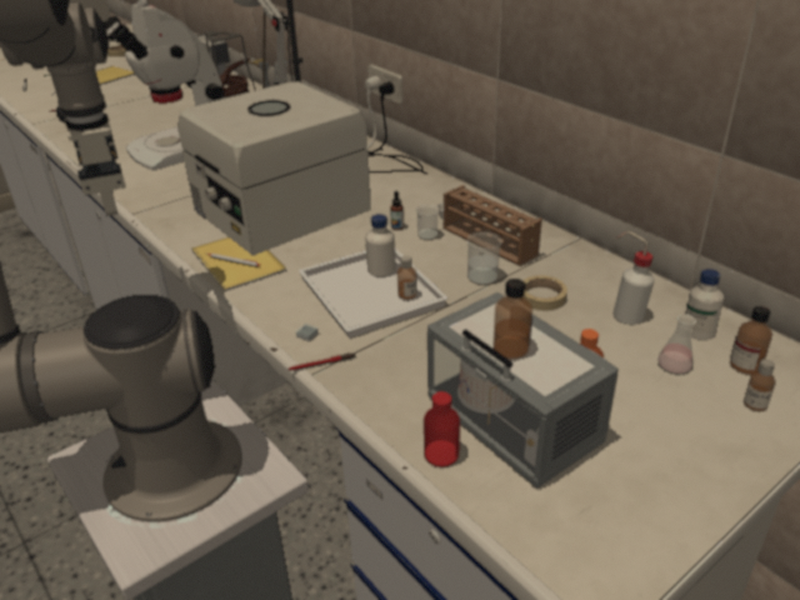

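View pics/top0.png

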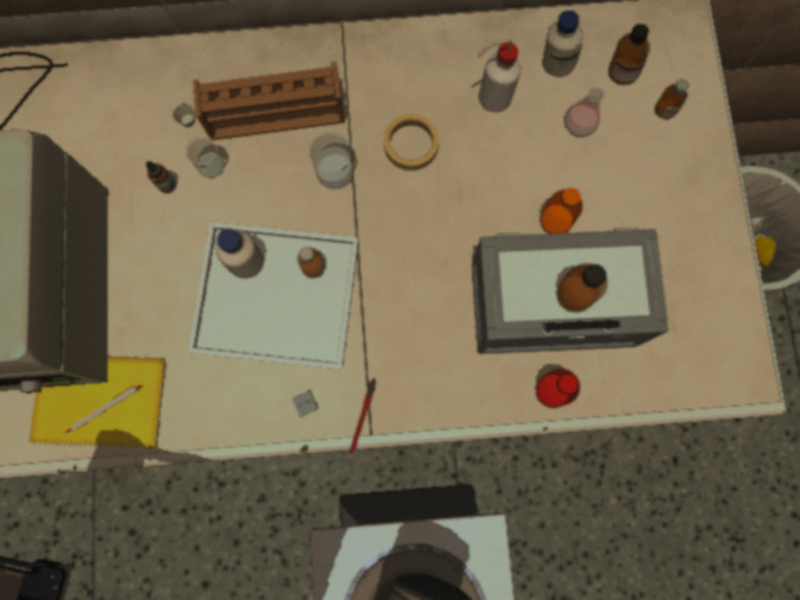

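The scene view shows the recorder at about (520,385) with the brown bottle on its lid, and the tray at (375,290). The top view shows the recorder at (570,290), its bottle at (582,290), and the tray at (275,295). The red and orange look-alikes sit in front of and behind the recorder. I'll crop both areas to measure more closely.

```bash
python3 - <<'E'
import cv2
p=cv2.imread("pics/top0_raw.png")
cv2.imwrite("pics/rec.png",cv2.convertScaleAbs(cv2.resize(p[175:295,370:550],(800,533),interpolation=cv2.INTER_CUBIC),alpha=1.4))
cv2.imwrite("pics/tray.png",cv2.convertScaleAbs(cv2.resize(p[170:305,140:300],(711,600),interpolation=cv2.INTER_CUBIC),alpha=1.4))
E
cat > h.py <<'E'
import numpy as np, cv2
from rig import *
def ray(n,uv):
    c=camera_params(n); R=cv2.Rodrigues(c["rvec"])[0]; t=np.ravel(c["tvec"])
    d=R.T@np.linalg.solve(c["K"],[uv[0],uv[1],1]); return -R.T@t,d
def onz(n,uv,z):
    o,d=ray(n,uv); return (o+d*(z-o[2])/d[2])
def proj(n,P):
    c=camera_params(n); return cv2.projectPoints(np.atleast_2d(np.float64(P)),c["rvec"],c["tvec"],c["K"],None)[0][:,0]
E
```

```text
(no output)
```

View pics/rec.png

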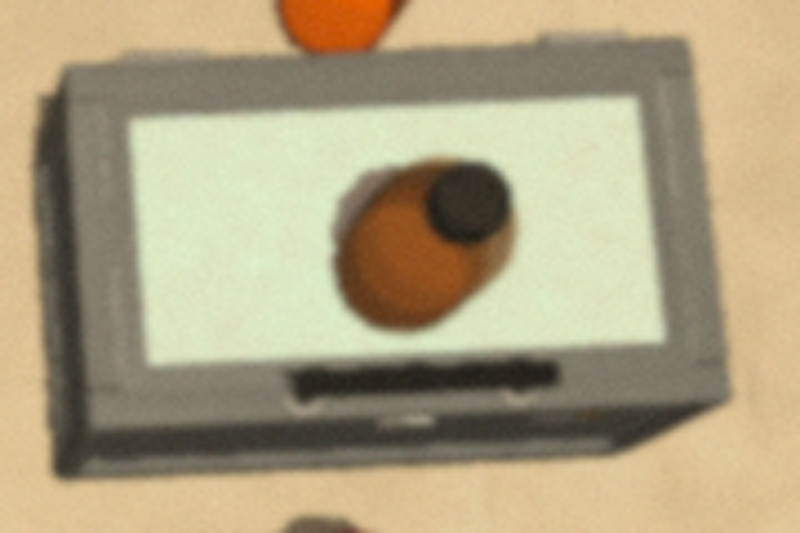

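View pics/tray.png

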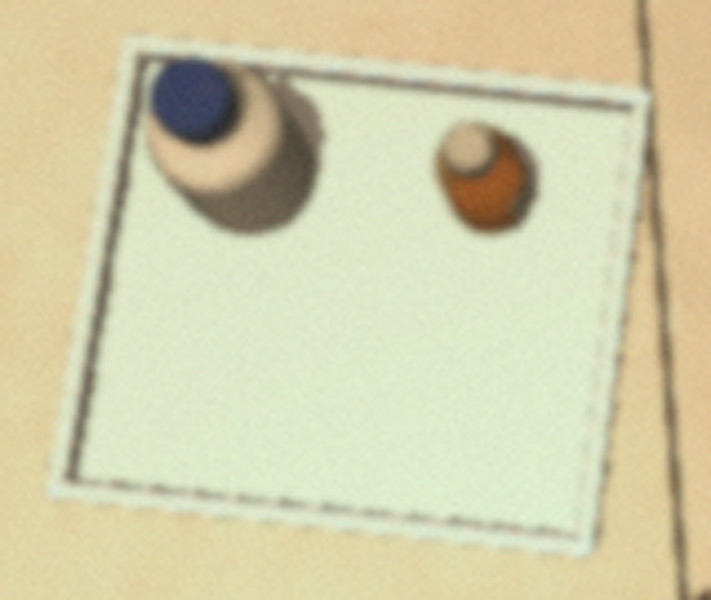

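The recorder crop shows the lid corners at (65,66), (688,38), (730,400) and (78,430). The cap centre is at (470,202), and the handle bar runs from (292,386) to (558,372). The tray crop shows rim corners at (128,40), (650,92), (590,552) and (50,492), the blue cap at (195,100) and the light cap at (468,147).

```bash
cat >> h.py <<'E'
from scipy.optimize import least_squares
def fit(pts,model):
    return least_squares(lambda p: np.ravel([np.array([[np.cos(p[2]),-np.sin(p[2])],[np.sin(p[2]),np.cos(p[2])]])@m+p[:2]-q for m,q in zip(model,pts)]),[.5,0,0])
E
python3 - <<'E'
from h import *
np.set_printoptions(precision=4,suppress=True)
k=180/800
R=lambda u,v:(370+(u+.5)*k-.5,175+(v+.5)*k-.5)
T=lambda u,v:(140+(u+.5)*k-.5,170+(v+.5)*k-.5)
L=[onz("top",R(*p),.162)[:2] for p in [(65,66),(688,38),(730,400),(78,430)]]
print("lid corners",L, [np.linalg.norm(L[i]-L[i-1]) for i in range(4)])
f=fit(L,np.array([[.08,.135],[.08,-.135],[-.08,-.135],[-.08,.135]])); print("rec",f.x,f.fun)
H=[onz("top",R(*p),.192)[:2] for p in [(292,386),(558,372)]]; print("handle",H,np.mean(H,0))
print("cap",onz("top",R(470,202),.289))
Tc=[onz("top",T(*p),.022)[:2] for p in [(128,40),(650,92),(590,552),(50,492)]]
f2=fit(Tc,np.array([[.11,.125],[.11,-.125],[-.11,-.125],[-.11,.125]])); print("tray",f2.x,f2.fun)
a=f2.x[2]; print("free",f2.x[:2]-.05*np.array([np.cos(a),np.sin(a)]))
print("wb",onz("top",T(195,100),.135),"sb",onz("top",T(468,147),.095))
c,s=np.cos(f.x[2]),np.sin(f.x[2])
for n,P in dict(handle=[-.07,0],key=[-.012,0],hinge=[.08,0]).items(): print(n,f.x[:2]+[c*P[0]-s*P[1],s*P[0]+c*P[1]])
o=np.array([sense()["tool_rot"]]); print(cv2.Rodrigues(o[0])[0])
# scene check
def sp(u,v): return ((u+.5)*.8-.5,(v+.5)*.8-.5)
print("scene cap",onz("scene",sp(516,287),.289), "handle",onz("scene",sp(488,350),.192), "lid corner", onz("scene",sp(614,370),.162),onz("scene",sp(430,324),.162))
E
```

```text
lid corners [array([ 0.5684, -0.146 ]), array([ 0.559 , -0.4135]), array([ 0.4015, -0.4072]), array([ 0.4109, -0.1353])] [np.float64(0.1578531742951782), np.float64(0.2676324610156799), np.float64(0.15757874916411185), np.float64(0.27200360355822795)]
rec [ 0.4849 -0.2755 -0.0398] [ 0.0019  0.0022  0.0005 -0.0001 -0.0019 -0.     -0.0005 -0.0021]
handle [array([ 0.4173, -0.2201]), array([ 0.4143, -0.3283])] [ 0.4158 -0.2742]
cap [ 0.4657 -0.2748  0.289 ]
tray [ 0.5388  0.1947 -0.1899] [-0.0022 -0.0027 -0.0021  0.004   0.0029  0.0024  0.0014 -0.0037]
free [0.4897 0.2041]
wb [0.6032 0.2421 0.135 ] sb [0.5836 0.1281 0.095 ]
handle [ 0.415  -0.2727]
key [ 0.4729 -0.275 ]
hinge [ 0.5649 -0.2787]
[[-0.9608  0.2771 -0.0006]
 [ 0.2771  0.9608 -0.0013]
 [ 0.0002 -0.0014 -1.    ]]
scene cap [ 0.4608 -0.2856  0.289 ] handle [ 0.4152 -0.2798  0.192 ] lid corner [ 0.5525 -0.4125  0.162 ] [ 0.4183 -0.142   0.162 ]
```

```bash
cat >> h.py <<'E'
def plan(wps,step=.055):
    """wps: (x,y,z,yaw of tool y or None) -> tool-frame rows as shares (4 numbers), from the measured pose"""
    s=sense(); R=cv2.Rodrigues(s["tool_rot"])[0]; p=s["tool_pos"].copy(); yaw=np.arctan2(R[1,1],R[0,1])
    for w in wps:
        d=np.array(w[:3])-p; dy=0 if w[3] is None else (w[3]-yaw+np.pi/2)%np.pi-np.pi/2
        n=max(1,int(np.ceil(np.linalg.norm(d)/step)),int(np.ceil(abs(dy)/.1)))
        for i in range(n):
            x=np.array([-np.sin(yaw),np.cos(yaw),0]); y=np.array([np.cos(yaw),np.sin(yaw),0]); q=d/n
            print([round(v,2) for v in (q@x/.06,q@y/.06,-q[2]/.06,-dy/n/.1)]); yaw+=dy/n
        p=np.array(w[:3]); print("-")
def st():
    s=sense(); R=cv2.Rodrigues(s["tool_rot"])[0]
    print(s["t"],s["tool_pos"].round(4),"yaw",round(np.arctan2(R[1,1],R[0,1]),3),"F",s["contact_force"].round(1),"M",s["torque"].round(2),"open",round(s["opening"],4),round(s["grip_force"],1),"q",s["joint_pos"].round(2))
E
python3 -c "
from h import *
st();plan([(.38,.2,.33,None),(.466,-.276,.33,1.38),(.466,-.276,.269,None)])"
```

```text
0.1 [0.1453 0.5041 0.2261] yaw 1.29 F [-0.3  0.9  0.8] M [ 0.03 -0.01  0.03] open 0.0921 0.0 q [ 1.14  0.34  1.52 -0.    1.28 -0.15]
[np.float64(-0.65), np.float64(-0.47), np.float64(-0.22), 0.0]
[np.float64(-0.65), np.float64(-0.47), np.float64(-0.22), 0.0]
[np.float64(-0.65), np.float64(-0.47), np.float64(-0.22), 0.0]
[np.float64(-0.65), np.float64(-0.47), np.float64(-0.22), 0.0]
[np.float64(-0.65), np.float64(-0.47), np.float64(-0.22), 0.0]
[np.float64(-0.65), np.float64(-0.47), np.float64(-0.22), 0.0]
[np.float64(-0.65), np.float64(-0.47), np.float64(-0.22), 0.0]
[np.float64(-0.65), np.float64(-0.47), np.float64(-0.22), 0.0]
-
[np.float64(-0.4), np.float64(-0.8), np.float64(-0.0), np.float64(-0.1)]
[np.float64(-0.39), np.float64(-0.81), np.float64(-0.0), np.float64(-0.1)]
[np.float64(-0.38), np.float64(-0.81), np.float64(-0.0), np.float64(-0.1)]
[np.float64(-0.37), np.float64(-0.81), np.float64(-0.0), np.float64(-0.1)]
[np.float64(-0.36), np.float64(-0.82), np.float64(-0.0), np.float64(-0.1)]
[np.float64(-0.36), np.float64(-0.82), np.float64(-0.0), np.float64(-0.1)]
[np.float64(-0.35), np.float64(-0.83), np.float64(-0.0), np.float64(-0.1)]
[np.float64(-0.34), np.float64(-0.83), np.float64(-0.0), np.float64(-0.1)]
[np.float64(-0.33), np.float64(-0.83), np.float64(-0.0), np.float64(-0.1)]
-
[np.float64(0.0), np.float64(0.0), np.float64(0.51), 0.0]
[np.float64(0.0), np.float64(0.0), np.float64(0.51), 0.0]
-
```

Call:
apply_moves(increments=[[[0.75,-0.65,-0.47,-0.22,0],[0.75,-0.65,-0.47,-0.22,0],[0.75,-0.65,-0.47,-0.22,0],[0.75,-0.65,-0.47,-0.22,0],[0.75,-0.65,-0.47,-0.22,0],[0.75,-0.65,-0.47,-0.22,0],[0.75,-0.65,-0.47,-0.22,0],[0.75,-0.65,-0.47,-0.22,0],[0.75,0,0,0,0]]])

```text
t: 1.23
tool_pos: [0.3845, 0.1992, 0.3327]
tool_rot: [0.447, 3.108, 0.0]
contact_force: [-0.4, -0.0, -1.1]
opening: 0.0685
grip_force: 0.0
```

Call:
apply_moves(increments=[[[0.75,-0.4,-0.8,0,-0.1],[0.75,-0.39,-0.81,0,-0.1],[0.75,-0.38,-0.81,0,-0.1],[0.75,-0.37,-0.81,0,-0.1],[0.75,-0.36,-0.82,0,-0.1],[0.75,-0.36,-0.82,0,-0.1],[0.75,-0.35,-0.83,0,-0.1],[0.75,-0.34,-0.83,0,-0.1],[0.75,-0.33,-0.83,0,-0.1],[0.75,0,0,0,0]]])

```text
t: 2.48
tool_pos: [0.4688, -0.2765, 0.3303]
tool_rot: [-0.303, -3.124, -0.002]
contact_force: [-0.5, -0.1, -0.4]
opening: 0.0689
grip_force: 0.0
```

```bash
python3 -c "
from h import *
st();plan([(.466,-.276,.269,1.38)],.03)
cv2.imwrite('pics/s1.png',cv2.convertScaleAbs(cv2.resize(capture('scene')[200:400,300:500,::-1],(600,600),interpolation=cv2.INTER_CUBIC),alpha=1.4))"
```

```text
2.475 [ 0.4688 -0.2765  0.3303] yaw 1.377 F [-0.5 -0.1 -0.4] M [ 0.07  0.02 -0.04] open 0.0689 0.0 q [-0.67  0.32  1.27 -0.    1.55 -2.05]
[np.float64(0.02), np.float64(-0.0), np.float64(0.34), np.float64(-0.01)]
[np.float64(0.02), np.float64(0.0), np.float64(0.34), np.float64(-0.01)]
[np.float64(0.02), np.float64(0.0), np.float64(0.34), np.float64(-0.01)]
-
```

View pics/s1.png

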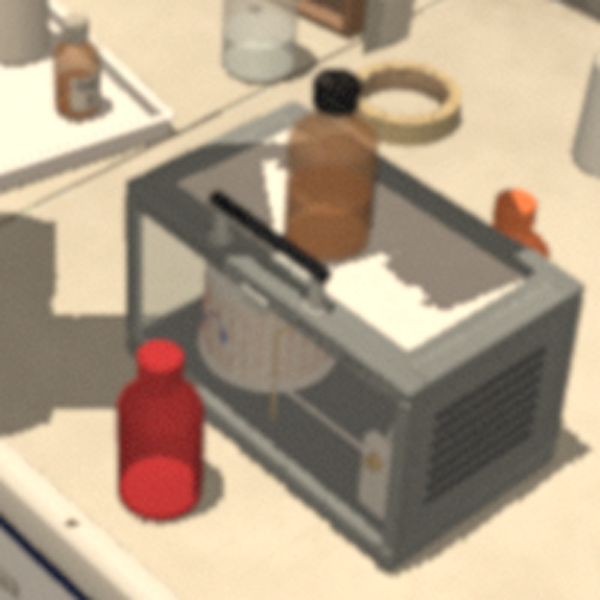

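The crop shows the bottle's cap at (337,90), which is raw (412,230), and the lid with the gripper's shadow on it. The fingers aren't in the crop, so I'll check the projections.

```bash
python3 -c "
from h import *
s=sense()
R=cv2.Rodrigues(s['tool_rot'])[0]
print('tcp',proj('scene',s['tool_pos']),proj('scene',s['tool_pos']+R[:,1]*.035),proj('scene',s['tool_pos']-R[:,1]*.035),'cap pred',proj('scene',[.466,-.276,.289]))
print('cap top ray @.289',onz('scene',(300+338/3,200+79/3),.289), onz('scene',(300+337/3,200+100/3),.27))
cv2.imwrite('pics/s2.png',cv2.convertScaleAbs(cv2.resize(capture('scene')[120:320,320:520,::-1],(600,600),interpolation=cv2.INTER_CUBIC),alpha=1.4))"
```

```text
tcp [[412.78143856 206.09104151]] [[401.7835885  197.49984696]] [[424.31609119 215.10157032]] cap pred [[410.87078509 226.27442029]]
cap top ray @.289 [ 0.46834241 -0.27829724  0.289     ] [ 0.47249648 -0.2750961   0.27      ]
```

View pics/s2.png

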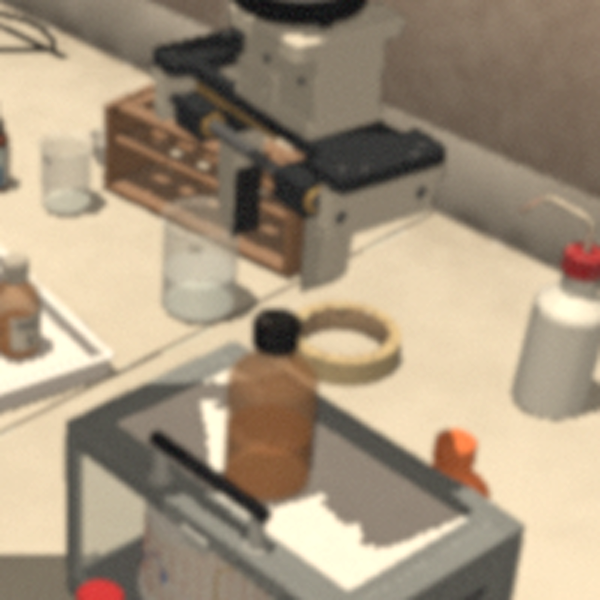

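The gripper sits straight above the cap: fingertips at about (235,225) and (322,280), cap at (278,330). I'll lower and grip.

Call:
apply_moves(increments=[[[0.75,0,0,0.35,0],[0.75,0,0,0.35,0],[0.75,0,0,0.32,0],[0.75,0,0,0,0],[0.2,0,0,0,0],[0.2,0,0,0,0],[0.2,0,0,0,0],[0.2,0,0,0,0],[0.2,0,0,0,0],[0.2,0,0,0,0]]], force=25)

```text
t: 3.82
tool_pos: [0.4686, -0.275, 0.2713]
tool_rot: [0.3, 3.127, -0.001]
contact_force: [-0.4, -0.9, 0.9]
opening: 0.0291
grip_force: 25.0
```

```bash
python3 -c "
from h import *
st()
p=sense()['tool_pos']
plan([(p[0],p[1],.33,None),(.490,.204,.33,None),(.490,.204,.125,None)],.045)"
```

```text
3.825 [ 0.4686 -0.275   0.2713] yaw 1.38 F [-0.4 -0.9  0.9] M [-0.16  0.02  0.01] open 0.0291 25.0 q [-0.67  0.35  1.39 -0.    1.4  -2.05]
[np.float64(0.0), np.float64(0.0), np.float64(-0.49), 0.0]
[np.float64(0.0), np.float64(0.0), np.float64(-0.49), 0.0]
-
[np.float64(0.11), np.float64(0.72), np.float64(-0.0), 0.0]
[np.float64(0.11), np.float64(0.72), np.float64(-0.0), 0.0]
[np.float64(0.11), np.float64(0.72), np.float64(-0.0), 0.0]
[np.float64(0.11), np.float64(0.72), np.float64(-0.0), 0.0]
[np.float64(0.11), np.float64(0.72), np.float64(-0.0), 0.0]
[np.float64(0.11), np.float64(0.72), np.float64(-0.0), 0.0]
[np.float64(0.11), np.float64(0.72), np.float64(-0.0), 0.0]
[np.float64(0.11), np.float64(0.72), np.float64(-0.0), 0.0]
[np.float64(0.11), np.float64(0.72), np.float64(-0.0), 0.0]
[np.float64(0.11), np.float64(0.72), np.float64(-0.0), 0.0]
[np.float64(0.11), np.float64(0.72), np.float64(-0.0), 0.0]
-
[np.float64(0.0), np.float64(0.0), np.float64(0.68), 0.0]
[np.float64(0.0), np.float64(0.0), np.float64(0.68), 0.0]
[np.float64(0.0), np.float64(0.0), np.float64(0.68), 0.0]
[np.float64(0.0), np.float64(0.0), np.float64(0.68), 0.0]
[np.float64(0.0), np.float64(0.0), np.float64(0.68), 0.0]
-
```

Call:
apply_moves(increments=[[[0.2,0,0,-0.2,0],[0.2,0,0,-0.4,0],[0.2,0,0,-0.4,0],[0.2,0.04,0.25,0,0],[0.2,0.08,0.5,0,0],[0.2,0.11,0.72,0,0],[0.2,0.11,0.72,0,0],[0.2,0.11,0.72,0,0],[0.2,0.11,0.72,0,0],[0.2,0.11,0.72,0,0],[0.2,0.11,0.72,0,0],[0.2,0.11,0.72,0,0]]])

```text
t: 5.32
tool_pos: [0.4808, 0.0788, 0.33]
tool_rot: [-0.298, -3.125, -0.001]
contact_force: [0.5, -0.3, -3.5]
opening: 0.0291
grip_force: 25.0
```

Call:
apply_moves(increments=[[[0.2,0.11,0.72,0,0],[0.2,0.11,0.72,0,0],[0.2,0.08,0.5,0,0],[0.2,0.04,0.25,0,0],[0.2,0,0,0,0],[0.2,0,0,0.4,0],[0.2,0,0,0.7,0],[0.2,0,0,0.7,0],[0.2,0,0,0.5,0],[0.2,0,0,0.2,0],[0.2,0,0,0,0]]])

```text
t: 6.7
tool_pos: [0.4869, 0.2087, 0.1811]
tool_rot: [-0.301, -3.126, 0.001]
contact_force: [0.3, -0.2, -2.5]
opening: 0.0287
grip_force: 25.0
```

```bash
python3 -c "
from h import *
st()
plan([(.490,.204,.116,None)],.045)
cv2.imwrite('pics/s3.png',cv2.convertScaleAbs(cv2.resize(capture('scene')[120:290,220:390,::-1],(600,600),interpolation=cv2.INTER_CUBIC),alpha=1.4))"
```

```text
6.7 [0.4869 0.2087 0.1811] yaw 1.379 F [ 0.3 -0.2 -2.5] M [-0.01 -0.08  0.03] open 0.0287 25.0 q [ 0.26  0.39  1.58 -0.    1.17 -1.12]
[np.float64(-0.03), np.float64(-0.03), np.float64(0.54), 0.0]
[np.float64(-0.03), np.float64(-0.03), np.float64(0.54), 0.0]
-
```

View pics/s3.png

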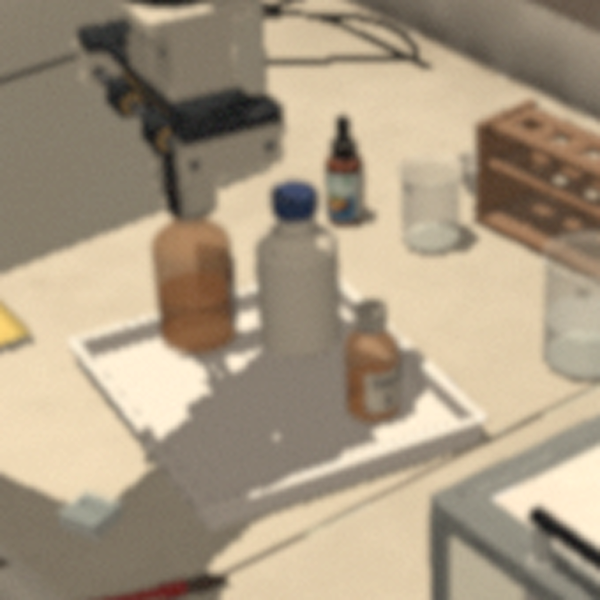

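The bottle hangs upright at (195,290), above the free half and clear of the two bottles at (298,270) and (373,370). I'll lower it.

Call:
apply_moves(increments=[[[0.2,0,0,0.3,0],[0.2,0,0,0.4,0],[0.2,0,0,0.2,0],[0.2,0,0,0.1,0],[0.2,0,0,0.05,0],[0.2,0,0,0.03,0],[0.2,0,0,0,0]]])

```text
t: 7.62
tool_pos: [0.4871, 0.2095, 0.1166]
tool_rot: [0.299, 3.127, 0.0]
contact_force: [-0.8, 0.1, -3.2]
opening: 0.0288
grip_force: 25.0
```

Call:
apply_moves(increments=[[[0.2,0,0,0.03,0],[0.2,0,0,0.02,0],[0.2,0,0,0,0]]])

```text
t: 8.0
tool_pos: [0.487, 0.2094, 0.1134]
tool_rot: [0.299, 3.127, 0.0]
contact_force: [-0.8, 0.9, -2.4]
opening: 0.0289
grip_force: 25.0
```

Call:
apply_moves(increments=[[[0.2,0,0,0.02,0],[0.2,0,0,0,0]]])

```text
t: 8.25
tool_pos: [0.4876, 0.2094, 0.1132]
tool_rot: [0.299, 3.125, 0.001]
contact_force: [-0.7, -0.6, 5.7]
opening: 0.029
grip_force: 25.0
```

Call:
apply_moves(increments=[[[0.55,0,0,0,0],[0.55,0,0,0,0],[0.55,0,0,0,0],[0.55,0,0,0,0],[0.55,0,0,-0.3,0],[0.55,0,0,-0.7,0],[0.55,0,0,-0.8,0],[0.55,0,0,-0.8,0],[0.55,0,0,-0.3,0],[0.55,0,0,0,0]]])

```text
t: 9.5
tool_pos: [0.4875, 0.2096, 0.2874]
tool_rot: [0.299, 3.124, 0.002]
contact_force: [-0.4, 0.2, -0.9]
opening: 0.0509
grip_force: 0.0
```

```bash
python3 -c "
from h import *
st()
plan([(.4155,-.273,.26,-.04),(.4155,-.273,.178,None)],.045)
cv2.imwrite('pics/s4.png',cv2.convertScaleAbs(cv2.resize(capture('scene')[150:290,220:390,::-1],(680,560),interpolation=cv2.INTER_CUBIC),alpha=1.4))"
```

```text
9.5 [0.4875 0.2096 0.2874] yaw 1.38 F [-0.4  0.2 -0.9] M [-0.   -0.    0.02] open 0.0509 0.0 q [ 0.26  0.31  1.4   0.    1.43 -1.12]
[np.float64(-0.02), np.float64(-0.54), np.float64(0.03), np.float64(0.95)]
[np.float64(-0.07), np.float64(-0.54), np.float64(0.03), np.float64(0.95)]
[np.float64(-0.12), np.float64(-0.53), np.float64(0.03), np.float64(0.95)]
[np.float64(-0.17), np.float64(-0.51), np.float64(0.03), np.float64(0.95)]
[np.float64(-0.22), np.float64(-0.49), np.float64(0.03), np.float64(0.95)]
[np.float64(-0.27), np.float64(-0.47), np.float64(0.03), np.float64(0.95)]
[np.float64(-0.31), np.float64(-0.44), np.float64(0.03), np.float64(0.95)]
[np.float64(-0.35), np.float64(-0.41), np.float64(0.03), np.float64(0.95)]
[np.float64(-0.39), np.float64(-0.38), np.float64(0.03), np.float64(0.95)]
[np.float64(-0.42), np.float64(-0.34), np.float64(0.03), np.float64(0.95)]
[np.float64(-0.45), np.float64(-0.3), np.float64(0.03), np.float64(0.95)]
[np.float64(-0.48), np.float64(-0.25), np.float64(0.03), np.float64(0.95)]
[np.float64(-0.5), np.float64(-0.21), np.float64(0.03), np.float64(0.95)]
[np.float64(-0.52), np.float64(-0.16), np.float64(0.03), np.float64(0.95)]
[np.float64(-0.53), np.float64(-0.11), np.float64(0.03), np.float64(0.95)]
-
[np.float64(0.0), np.float64(0.0), np.float64(0.68), 0.0]
[np.float64(0.0), np.float64(0.0), np.float64(0.68), 0.0]
-
```

View pics/s4.png

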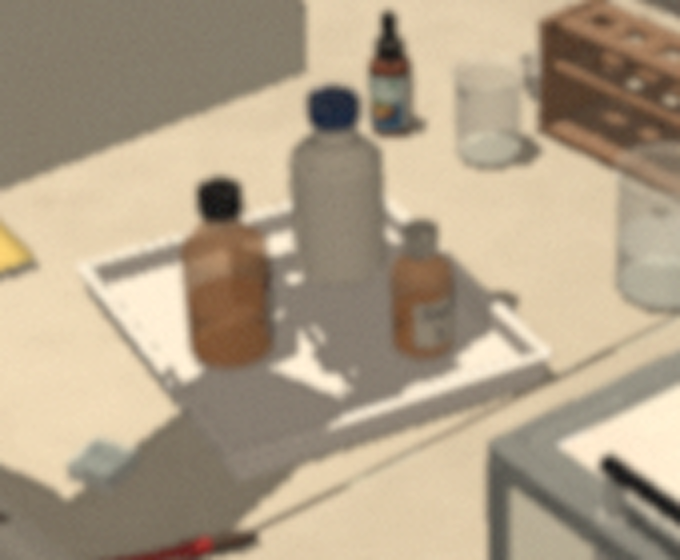

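The brown bottle stands upright at (228,275) in the tray's free front half, and the other two bottles haven't moved. On to the handle.

Call:
apply_moves(increments=[[[0.55,-0.02,-0.54,0.03,0.95],[0.55,-0.07,-0.54,0.03,0.95],[0.55,-0.12,-0.53,0.03,0.95],[0.55,-0.17,-0.51,0.03,0.95],[0.55,-0.22,-0.49,0.03,0.95],[0.55,-0.27,-0.47,0.03,0.95],[0.55,-0.31,-0.44,0.03,0.95],[0.55,-0.35,-0.41,0.03,0.95],[0.55,-0.39,-0.38,0.03,0.95],[0.55,-0.42,-0.34,0.03,0.95],[0.55,-0.45,-0.3,0.03,0.95],[0.55,-0.48,-0.25,0.03,0.95]]])

```text
t: 11.05
tool_pos: [0.4271, -0.1761, 0.2627]
tool_rot: [-1.942, -2.466, 0.0]
contact_force: [0.6, -0.3, 0.3]
opening: 0.0505
grip_force: 0.0
```

Call:
apply_moves(increments=[[[0.55,-0.5,-0.21,0.03,0.95],[0.55,-0.52,-0.16,0.03,0.95],[0.55,-0.53,-0.11,0.03,0.95],[0.55,0,0,0,0]]])

```text
t: 11.55
tool_pos: [0.4119, -0.2731, 0.257]
tool_rot: [-2.271, -2.165, 0.001]
contact_force: [1.0, -0.0, 0.3]
opening: 0.0508
grip_force: 0.0
```

```bash
python3 -c "
from h import *
st()
plan([(.4155,-.273,.178,-.04)],.03)"
```

```text
11.55 [ 0.4119 -0.2731  0.257 ] yaw -0.048 F [ 1.  -0.   0.3] M [-0.08  0.04  0.03] open 0.0508 0.0 q [-0.74  0.26  1.55 -0.    1.33 -0.69]
[np.float64(0.0), np.float64(0.02), np.float64(0.44), np.float64(-0.03)]
[np.float64(0.0), np.float64(0.02), np.float64(0.44), np.float64(-0.03)]
[np.float64(0.0), np.float64(0.02), np.float64(0.44), np.float64(-0.03)]
-
```

Call:
apply_moves(increments=[[[0.55,0,0.02,0.45,0],[0.55,0,0.02,0.45,0],[0.55,0,0.02,0.42,0],[0.55,0,0,0,0],[0,0,0,0,0],[0,0,0,0,0],[0,0,0,0,0],[0,0,0,0,0],[0,0,0,0,0]]], force=30)

```text
t: 12.68
tool_pos: [0.417, -0.2722, 0.1802]
tool_rot: [2.27, 2.17, 0.001]
contact_force: [1.8, 0.1, 0.5]
opening: 0.0101
grip_force: 30.0
```

```bash
cat >> h.py <<'E'
def arc(th0,th1,n):
    a=np.linspace(th0,th1,n+1); h=np.stack([-.15*np.cos(a)+.04*np.sin(a), .15*np.sin(a)+.04*np.cos(a)],1)
    for t,d in zip(a[1:],np.diff(h,axis=0)): print(round(t,2),"y",round(d[0]/.06,2),"z",round(-d[1]/.06,2))
E
python3 -c "
from h import *
st(); arc(0,1.6,20)"
```

```text
12.675 [ 0.417  -0.2722  0.1802] yaw -0.045 F [1.8 0.1 0.5] M [-0.04 -0.36  0.05] open 0.0101 30.0 q [-0.73  0.34  1.67  0.    1.13 -0.69]
0.08 y 0.06 z -0.2
0.16 y 0.08 z -0.19
0.24 y 0.09 z -0.19
0.32 y 0.11 z -0.18
0.4 y 0.12 z -0.17
0.48 y 0.13 z -0.16
0.56 y 0.15 z -0.15
0.64 y 0.16 z -0.13
0.72 y 0.17 z -0.12
0.8 y 0.18 z -0.11
0.88 y 0.18 z -0.09
0.96 y 0.19 z -0.08
1.04 y 0.2 z -0.06
1.12 y 0.2 z -0.05
1.2 y 0.2 z -0.03
1.28 y 0.21 z -0.01
1.36 y 0.21 z 0.0
1.44 y 0.21 z 0.02
1.52 y 0.2 z 0.03
1.6 y 0.2 z 0.05
```

Gripped on the bar (10 mm). I'll lift along the arc, in stages so I can watch the force.

Call:
apply_moves(increments=[[[0,0,0.06,-0.2,0],[0,0,0.08,-0.19,0],[0,0,0.09,-0.19,0],[0,0,0.11,-0.18,0],[0,0,0,0,0]]])

```text
t: 13.3
tool_pos: [0.4372, -0.273, 0.2267]
tool_rot: [2.27, 2.171, 0.0]
contact_force: [-1.5, 0.2, 0.9]
opening: 0.0092
grip_force: 30.0
```

Call:
apply_moves(increments=[[[0,0,0.12,-0.17,0],[0,0,0.13,-0.16,0],[0,0,0.15,-0.15,0],[0,0,0.16,-0.13,0],[0,0,0,0,0]]])

```text
t: 13.92
tool_pos: [0.4702, -0.2742, 0.2644]
tool_rot: [-2.271, -2.171, 0.001]
contact_force: [-7.6, 2.6, 10.6]
opening: 0.0098
grip_force: 30.0
```

Call:
apply_moves(increments=[[[0,0,0.14,-0.15,0],[0,0,0.17,-0.12,0],[0,0,0.18,-0.09,0],[0,0,0.19,-0.08,0],[0,0,0,0,0]]])

```text
t: 14.55
tool_pos: [0.5123, -0.2758, 0.29]
tool_rot: [2.269, 2.171, 0.003]
contact_force: [-1.1, 2.4, 5.8]
opening: 0.0099
grip_force: 30.0
```

Call:
apply_moves(increments=[[[0,0,0.2,-0.06,0],[0,0,0.2,-0.05,0],[0,0,0.2,-0.03,0],[0,0,0.21,-0.01,0],[0,0,0,0,0]]])

```text
t: 15.18
tool_pos: [0.5611, -0.2781, 0.2989]
tool_rot: [2.268, 2.17, 0.004]
contact_force: [1.2, 1.5, 4.7]
opening: 0.0099
grip_force: 30.0
```

Call:
apply_moves(increments=[[[0,0,0.21,0.01,0],[0,0,0.21,0.02,0],[0,0,0.2,0.04,0],[0,0,0.2,0.05,0],[0,0,0,0,0]]])

```text
t: 15.8
tool_pos: [0.6105, -0.2799, 0.2911]
tool_rot: [2.268, 2.171, 0.005]
contact_force: [3.1, 3.2, 1.9]
opening: 0.0102
grip_force: 30.0
```

```bash
python3 -c "
from h import *
st(); arc(1.6,1.84,3)"
```

```text
15.8 [ 0.6105 -0.2799  0.2911] yaw -0.044 F [3.1 3.2 1.9] M [ 0.55 -0.39  0.12] open 0.0102 30.0 q [-0.55  0.6   0.93  0.    1.61 -0.5 ]
1.68 y 0.2 z 0.07
1.76 y 0.19 z 0.08
1.84 y 0.18 z 0.1
```

Call:
apply_moves(increments=[[[0,0,0.2,0.07,0],[0,0,0.19,0.08,0],[0,0,0,0,0]]])

```text
t: 16.18
tool_pos: [0.6336, -0.2807, 0.2815]
tool_rot: [2.269, 2.172, 0.004]
contact_force: [3.8, 3.7, 0.0]
opening: 0.0099
grip_force: 30.0
```

Call:
apply_moves(increments=[[[0,0,0.18,0.1,0],[0,0,0.1,0.06,0],[0,0,0,0,0]]])

```text
t: 16.55
tool_pos: [0.6468, -0.2813, 0.2739]
tool_rot: [-2.267, -2.168, 0.002]
contact_force: [-13.3, 8.6, 11.1]
opening: 0.0099
grip_force: 30.0
```

The lid is at its stop (the position matches 1.85 rad). I'll open only slightly, so the front finger doesn't push the lid back, and then leave upward.

Call:
apply_moves(increments=[[[0.17,0,0,0,0],[0.17,0,0,0,0],[0.17,0,0,0,0],[0.17,0,0,-0.2,0],[0.17,0,0,-0.4,0],[0.17,0,0,-0.6,0],[0.17,0,0,-0.3,0],[0.17,0,0,0,0]]])

```text
t: 17.55
tool_pos: [0.6497, -0.2829, 0.3639]
tool_rot: [2.267, 2.168, 0.003]
contact_force: [-0.1, -0.3, -0.1]
opening: 0.0156
grip_force: 0.0
```

```bash
python3 -c "
from h import *
st()
p=sense()['tool_pos']
# predicted top-view pixels of lid edges for angles 1.6/1.85
o=np.array([.4849,-.2755]);a=-.0398
def W(x,y,z): return [o[0]+np.cos(a)*x-np.sin(a)*y,o[1]+np.sin(a)*x+np.cos(a)*y,z]
for th in (1.6,1.75,1.85):
    d=np.array([-np.cos(th),np.sin(th)])*.16
    print(th,proj('top',[W(.08+d[0],y,.152+d[1]) for y in (.135,-.135)]).round(1).tolist())
print('key',proj('top',W(-.012,0,.132)))
im=capture('top'); cv2.imwrite('pics/t5_raw.png',im[:,:,::-1])
cv2.imwrite('pics/t5.png',cv2.convertScaleAbs(cv2.resize(im[150:300,370:550,::-1],(720,600),interpolation=cv2.INTER_CUBIC),alpha=1.5))"
```

```text
17.55 [ 0.6497 -0.2829  0.3639] yaw -0.045 F [-0.1 -0.3 -0.1] M [-0.14 -0.02 -0.01] open 0.0156 0.0 q [-0.52  0.7   0.55  0.    1.88 -0.47]
1.6 [[391.5, 159.2], [554.2, 152.6]]
1.75 [[390.5, 146.2], [551.9, 139.7]]
1.85 [[389.6, 138.2], [549.9, 131.8]]
key [[454.49070235 236.24712023]]
```

Call:
apply_moves(increments=[[[0.4,0.72,-0.5,0,0],[0.4,0.72,-0.5,0,0],[0.4,0.72,-0.5,0,0],[0.4,0.72,-0.5,0,0],[0.4,0.72,-0.5,0,0],[0.4,0.72,-0.5,0,0],[0.4,0,0,0,0]]])

```text
t: 18.48
tool_pos: [0.479, -0.013, 0.3616]
tool_rot: [-2.266, -2.175, -0.0]
contact_force: [0.2, -0.2, 0.5]
opening: 0.037
grip_force: 0.0
```

```bash
python3 -c "
from h import *
st()
im=capture('top'); cv2.imwrite('pics/t6_raw.png',im[:,:,::-1])
cv2.imwrite('pics/t6.png',cv2.convertScaleAbs(cv2.resize(im[120:300,370:570,::-1],(666,600),interpolation=cv2.INTER_CUBIC),alpha=1.6))"
```

```text
18.475 [ 0.479  -0.013   0.3616] yaw -0.041 F [ 0.2 -0.2  0.5] M [-0.07  0.03  0.01] open 0.037 0.0 q [-0.19  0.18  1.37  0.    1.59 -0.15]
```

View pics/t6.png

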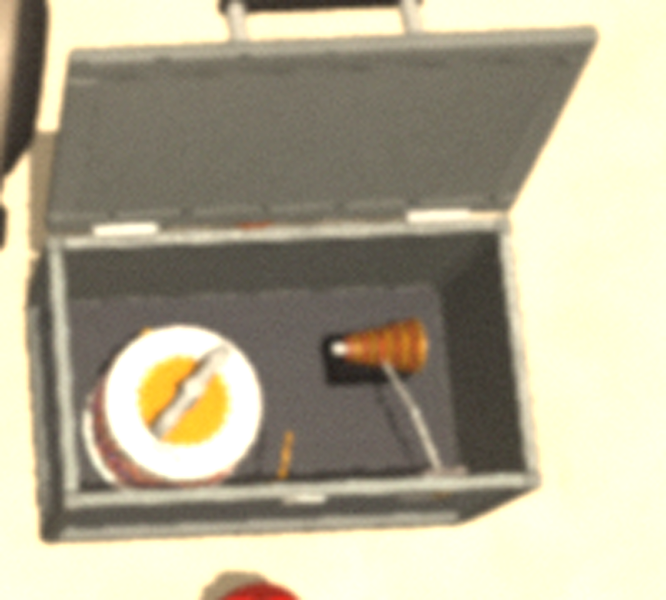

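The lid stands fully open, with its top edge at y≈40. The drum is in the left half of the case, and the key runs from (153,434) to (227,350), centred at about (190,391).

```bash
python3 -c "
from h import *
k=200/666
T=lambda u,v:(370+(u+.5)*k-.5,120+(v+.5)*k-.5)
A,B,C=[onz('top',T(*p),.142) for p in ((153,434),(227,350),(190,391))]
print(A,B,C,(A+B)/2,np.linalg.norm(A-B),'ang',np.arctan2(*(B-A)[1::-1]))
print('drum',onz('top',T(184,405),.106))
o=np.array([.4849,-.2755]);a=-.0398
M=np.array([[np.cos(a),np.sin(a)],[-np.sin(a),np.cos(a)]]); print('in rec frame',M@(C[:2]-o),M@((A+B)/2)[:2]-M@o)
for ya in (0,):
  pass
# case rim check z=.152: front-left (75,492)/(45,240) rear-left outer, front-right (538,482)
for p in ((48,238),(508,222),(540,484),(42,500)): print(p,M@(onz('top',T(*p),.152)[:2]-o))
"
```

```text
[ 0.45037291 -0.19573206  0.142     ] [ 0.49586575 -0.24366279  0.142     ] [ 0.47360226 -0.21966082  0.142     ] [ 0.47311933 -0.21969742  0.142     ] 0.06608293313379128 ang -0.8114873120616858
drum [ 0.47283558 -0.22215447  0.106     ]
in rec frame [-0.01351061  0.05534543] [-0.0139917   0.05528964]
(48, 238) [0.07798032 0.13203729]
(508, 222) [ 0.07638823 -0.13368646]
(540, 484) [-0.07709625 -0.13466915]
(42, 500) [-0.0746546   0.14491754]
```

```bash
python3 -c "
from h import *
plan([(.4745,-.2197,.25,.76),(.4745,-.2197,.127,None)],.035)"
```

```text
[np.float64(-0.38), np.float64(0.01), np.float64(0.21), np.float64(-0.89)]
[np.float64(-0.38), np.float64(-0.03), np.float64(0.21), np.float64(-0.89)]
[np.float64(-0.38), np.float64(-0.06), np.float64(0.21), np.float64(-0.89)]
[np.float64(-0.37), np.float64(-0.09), np.float64(0.21), np.float64(-0.89)]
[np.float64(-0.36), np.float64(-0.13), np.float64(0.21), np.float64(-0.89)]
[np.float64(-0.35), np.float64(-0.16), np.float64(0.21), np.float64(-0.89)]
[np.float64(-0.33), np.float64(-0.19), np.float64(0.21), np.float64(-0.89)]
[np.float64(-0.31), np.float64(-0.22), np.float64(0.21), np.float64(-0.89)]
[np.float64(-0.29), np.float64(-0.24), np.float64(0.21), np.float64(-0.89)]
-
[np.float64(0.0), np.float64(0.0), np.float64(0.51), 0.0]
[np.float64(0.0), np.float64(0.0), np.float64(0.51), 0.0]
[np.float64(0.0), np.float64(0.0), np.float64(0.51), 0.0]
[np.float64(0.0), np.float64(0.0), np.float64(0.51), 0.0]
-
```

Call:
apply_moves(increments=[[[0.5,-0.38,0.01,0.21,-0.89],[0.5,-0.38,-0.03,0.21,-0.89],[0.5,-0.38,-0.06,0.21,-0.89],[0.5,-0.37,-0.09,0.21,-0.89],[0.5,-0.36,-0.13,0.21,-0.89],[0.5,-0.35,-0.16,0.21,-0.89],[0.5,-0.33,-0.19,0.21,-0.89],[0.5,-0.31,-0.22,0.21,-0.89],[0.5,-0.29,-0.24,0.21,-0.89],[0.5,0,0,0,0],[0.5,0,0,0,0]]])

```text
t: 19.9
tool_pos: [0.475, -0.2216, 0.248]
tool_rot: [-1.248, -2.882, -0.001]
contact_force: [0.8, 0.2, 0.3]
opening: 0.0458
grip_force: 0.0
```

```bash
python3 -c "
from h import *
st();plan([(.4745,-.2197,.127,.76)],.035)"
```

```text
19.9 [ 0.475  -0.2216  0.248 ] yaw 0.754 F [0.8 0.2 0.3] M [-0.05 -0.01  0.04] open 0.0458 0.0 q [-0.58  0.32  1.49  0.    1.33 -1.34]
[np.float64(0.01), np.float64(0.0), np.float64(0.5), np.float64(-0.02)]
[np.float64(0.01), np.float64(0.0), np.float64(0.5), np.float64(-0.02)]
[np.float64(0.01), np.float64(0.0), np.float64(0.5), np.float64(-0.02)]
[np.float64(0.01), np.float64(0.0), np.float64(0.5), np.float64(-0.02)]
-
```

Call:
apply_moves(increments=[[[0.5,0.01,0,0.5,0],[0.5,0.01,0,0.5,0],[0.5,0.01,0,0.6,0],[0.5,0.01,0,0.4,0],[0.5,0,0,0,0]]])

```text
t: 20.52
tool_pos: [0.4728, -0.2185, 0.1273]
tool_rot: [-1.244, -2.882, -0.001]
contact_force: [-0.6, 0.3, 0.1]
opening: 0.0461
grip_force: 0.0
```

Call:
apply_moves(increments=[[[0,0,0,0,0],[0,0,0,0,0],[0,0,0,0,0],[0,0,0,0,0],[0,0,0,0,0],[0,0,0,0,0]]], force=20)

```text
t: 21.28
tool_pos: [0.474, -0.2194, 0.1287]
tool_rot: [1.244, 2.884, 0.001]
contact_force: [2.3, 3.9, 3.9]
opening: 0.0085
grip_force: 20.0
```

```bash
python3 -c "
from h import *
st()"
```

```text
21.275 [ 0.474  -0.2194  0.1287] yaw 0.756 F [2.3 3.9 3.9] M [ 0.57 -0.51  0.11] open 0.0085 20.0 q [-0.58  0.44  1.67  0.    1.03 -1.34]
```

The plate is gripped (8.5 mm). I'll start winding clockwise.

Call:
apply_moves(increments=[[[0,0,0,0,0],[0,0,0,0,0.5],[0,0,0,0,1],[0,0,0,0,1],[0,0,0,0,1],[0,0,0,0,1],[0,0,0,0,1],[0,0,0,0,0]]], force=45)

```text
t: 22.28
tool_pos: [0.4758, -0.2184, 0.1287]
tool_rot: [1.981, 2.434, 0.007]
contact_force: [11.2, 8.8, 1.2]
opening: 0.0085
grip_force: 45.0
```

```bash
python3 -c "
from h import *
st()"
```

```text
22.275 [ 0.4758 -0.2184  0.1287] yaw 0.205 F [11.2  8.8  1.2] M [ 1.38 -1.8  -0.01] open 0.0085 45.0 q [-0.58  0.44  1.67  0.    1.03 -0.79]
```

Call:
apply_moves(increments=[[[0,0.02,0.04,0,0],[0,0,0,0,0.5],[0,0,0,0,1],[0,0,0,0,1],[0,0,0,0,1],[0,0,0,0,1],[0,0,0,0,1],[0,0,0,0,0]]])

```text
t: 23.28
tool_pos: [0.478, -0.2184, 0.1288]
tool_rot: [2.567, 1.804, 0.006]
contact_force: [10.9, 2.7, -1.9]
opening: 0.0088
grip_force: 45.0
```

```bash
python3 -c "
from h import *
st()"
```

```text
23.275 [ 0.478  -0.2184  0.1288] yaw -0.346 F [10.9  2.7 -1.9] M [ 0.23 -1.69 -0.06] open 0.0088 45.0 q [-0.58  0.44  1.67  0.    1.03 -0.23]
```

Call:
apply_moves(increments=[[[0,0.02,0.04,0,0],[0,0,0,0,1],[0,0,0,0,1],[0,0,0,0,1],[0,0,0,0,1],[0,0,0,0,1],[0,0,0,0,1],[0,0,0,0,1],[0,0,0,0,1],[0,0,0,0,0]]])

```text
t: 24.52
tool_pos: [0.4804, -0.2204, 0.1288]
tool_rot: [3.065, 0.662, 0.006]
contact_force: [9.2, -5.7, -4.3]
opening: 0.0087
grip_force: 45.0
```

```bash
python3 -c "
from h import *
st()"
```

```text
24.525 [ 0.4804 -0.2204  0.1288] yaw -1.145 F [ 9.2 -5.7 -4.3] M [-1.23 -1.26  0.04] open 0.0087 45.0 q [-0.57  0.44  1.66 -0.    1.03  0.57]
```

The four poses give the key's axis at (0.4766, -0.2221). I'll recentre on it and go on.

Call:
apply_moves(increments=[[[0,-0.05,0.03,0,0],[0,0,0,0,1],[0,0,0,0,1],[0,0,0,0,1],[0,0,0,0,1],[0,0,0,0,1],[0,0,0,0,1],[0,0,0,0,1],[0,0,0,0,1],[0,0,0,0,0]]])

```text
t: 25.78
tool_pos: [0.4803, -0.2235, 0.1289]
tool_rot: [3.082, -0.585, 0.016]
contact_force: [17.0, -7.5, -7.8]
opening: 0.0083
grip_force: 45.0
```

```bash
python3 -c "
from h import *
st()"
```

```text
25.775 [ 0.4803 -0.2235  0.1289] yaw -1.946 F [17.  -7.5 -7.8] M [-1.15 -2.49  0.03] open 0.0083 45.0 q [-0.58  0.44  1.66  0.    1.03  1.37]
```

Call:
apply_moves(increments=[[[0.25,0,0,0,0],[0.25,0,0,0,0],[0.25,0,0,0,0],[0.25,0,0,0,0]]])

```text
t: 26.28
tool_pos: [0.4759, -0.2204, 0.1282]
tool_rot: [-3.087, 0.583, 0.001]
contact_force: [-0.3, -0.3, -0.2]
opening: 0.0232
grip_force: 0.0
```

```bash
python3 -c "
from h import *
st(); plan([(.4766,-.2221,.1285,None)])"
```

```text
26.275 [ 0.4759 -0.2204  0.1282] yaw -1.944 F [-0.3 -0.3 -0.2] M [-0.03  0.21  0.01] open 0.0232 0.0 q [-0.58  0.44  1.67 -0.    1.03  1.36]
[np.float64(0.02), np.float64(0.02), np.float64(-0.0), 0.0]
-
```

Call:
apply_moves(increments=[[[0.25,0.02,0.02,0,0],[0,0,0,0,0],[0,0,0,0,0],[0,0,0,0,0],[0,0,0,0,0],[0,0,0,0,1],[0,0,0,0,1],[0,0,0,0,1],[0,0,0,0,1],[0,0,0,0,1],[0,0,0,0,1],[0,0,0,0,0]]], force=50)

```text
t: 27.78
tool_pos: [0.4768, -0.2221, 0.1283]
tool_rot: [-2.777, 1.468, 0.0]
contact_force: [-1.2, -0.9, 0.1]
opening: 0.0082
grip_force: 50.0
```

```bash
python3 -c "
from h import *
st()"
```

```text
27.775 [ 0.4768 -0.2221  0.1283] yaw -2.543 F [-1.2 -0.9  0.1] M [-0.13  0.27 -0.08] open 0.0082 50.0 q [-0.58  0.44  1.66  0.    1.04  1.96]
```

Call:
apply_moves(increments=[[[0,0,0,0,1],[0,0,0,0,1],[0,0,0,0,1],[0,0,0,0,1],[0,0,0,0,1],[0,0,0,0,1],[0,0,0,0,1],[0,0,0,0,1],[0,0,0,0,1],[0,0,0,0,1],[0,0,0,0,0]]])

```text
t: 29.15
tool_pos: [0.4769, -0.2221, 0.1283]
tool_rot: [-1.736, 2.618, 0.0]
contact_force: [0.1, -0.8, -0.2]
opening: 0.0085
grip_force: 50.0
```

```bash
python3 -c "
from h import *
st()"
```

```text
29.15 [ 0.4769 -0.2221  0.1283] yaw 2.742 F [ 0.1 -0.8 -0.2] M [-0.1   0.16 -0.03] open 0.0085 50.0 q [-0.58  0.44  1.66  0.    1.04  2.96]
```

Call:
apply_moves(increments=[[[0.4,0,0,0,0],[0.4,0,0,0,0],[0.4,0,0,0,0],[0.4,0,0,-0.2,0],[0.4,0,0,-0.35,0],[0.4,0,0,-0.1,0],[0.4,0,0,0,-1],[0.4,0,0,0,-1],[0.4,0,0,0,-1],[0.4,0,0,0,-1],[0.4,0,0,0,-1],[0.4,0,0,0,-1]]])

```text
t: 30.65
tool_pos: [0.4768, -0.222, 0.1672]
tool_rot: [-2.433, 1.987, 0.0]
contact_force: [-0.3, 0.3, 0.1]
opening: 0.0367
grip_force: 0.0
```

Call:
apply_moves(increments=[[[0.4,0,0,0,-1],[0.4,0,0,0,-1],[0.4,0,0,0,-1],[0.4,0,0,0,-1],[0.4,0,0,0,-1],[0.4,0,0,0,-1],[0.4,0,0,0,-1],[0.4,0,0,0,-1],[0.4,0,0,0,-1],[0.4,0,0,0,-1],[0.4,0,0,0,-1],[0.4,0,0,0,-1]]])

```text
t: 32.15
tool_pos: [0.4767, -0.222, 0.1672]
tool_rot: [-3.13, 0.266, 0.0]
contact_force: [0.5, 0.1, -0.0]
opening: 0.0365
grip_force: 0.0
```

Call:
apply_moves(increments=[[[0.4,0,0,0,-1],[0.4,0,0,0,-1],[0.4,0,0,0,-1],[0.4,0,0,0,-1],[0.4,0,0,0,-1],[0.4,0,0,0,-1],[0.4,0,0,0,-1],[0.4,0,0,0,-1],[0.4,0,0,0,-1],[0.4,0,0,0,-1],[0.4,0,0,0,-1],[0.4,0,0,0,-1]]])

```text
t: 33.65
tool_pos: [0.4768, -0.222, 0.1672]
tool_rot: [-2.734, -1.548, 0.0]
contact_force: [-0.9, -0.1, 0.0]
opening: 0.0369
grip_force: 0.0
```

```bash
python3 -c "
from h import *
st(); plan([(.4768,-.2221,.1285,2.742-np.pi)])"
```

```text
33.65 [ 0.4768 -0.222   0.1672] yaw -0.541 F [-0.9 -0.1  0. ] M [-0.08  0.12  0.02] open 0.0369 0.0 q [-0.58  0.4   1.61  0.    1.13 -0.04]
[np.float64(-0.0), np.float64(0.0), np.float64(0.32), np.float64(-0.7)]
[np.float64(-0.0), np.float64(0.0), np.float64(0.32), np.float64(-0.7)]
-
```

Call:
apply_moves(increments=[[[0.4,0,0,0,-0.7],[0.4,0,0,0,-0.7],[0.4,0,0,0.3,0],[0.4,0,0,0.35,0],[0.4,0,0,0,0],[0,0,0,0,0],[0,0,0,0,0],[0,0,0,0,0],[0,0,0,0,0],[0,0,0,0,0]]], force=55)

```text
t: 34.9
tool_pos: [0.4769, -0.2221, 0.1288]
tool_rot: [2.621, 1.73, 0.0]
contact_force: [-1.8, 1.0, 5.6]
opening: 0.0087
grip_force: 55.0
```

```bash
python3 -c "
from h import *
st()"
```

```text
34.9 [ 0.4769 -0.2221  0.1288] yaw -0.404 F [-1.8  1.   5.6] M [ 0.04  0.43 -0.01] open 0.0087 55.0 q [-0.58  0.44  1.66  0.    1.04 -0.18]
```

Call:
apply_moves(increments=[[[0,0,0,0,1],[0,0,0,0,1],[0,0,0,0,1],[0,0,0,0,1],[0,0,0,0,1],[0,0,0,0,1],[0,0,0,0,1],[0,0,0,0,1],[0,0,0,0,1],[0,0,0,0,1],[0,0,0,0,1],[0,0,0,0,1]]])

```text
t: 36.4
tool_pos: [0.4769, -0.2222, 0.1288]
tool_rot: [3.141, -0.057, 0.001]
contact_force: [-2.0, 0.6, 5.2]
opening: 0.0083
grip_force: 55.0
```

```bash
python3 -c "
from h import *
st()"
```

```text
36.4 [ 0.4769 -0.2222  0.1288] yaw -1.607 F [-2.   0.6  5.2] M [0.06 0.45 0.18] open 0.0083 55.0 q [-0.58  0.44  1.66 -0.    1.04  1.03]
```

Call:
apply_moves(increments=[[[0,0,0,0,1],[0,0,0,0,1],[0,0,0,0,1],[0,0,0,0,1],[0,0,0,0,1],[0,0,0,0,1],[0,0,0,0,1],[0,0,0,0,1],[0,0,0,0,1],[0,0,0,0,1],[0,0,0,0,1],[0,0,0,0,1]]])

```text
t: 37.9
tool_pos: [0.4773, -0.2227, 0.1289]
tool_rot: [2.564, -1.813, 0.003]
contact_force: [-6.2, 4.6, 6.0]
opening: 0.0141
grip_force: 86.1
```

```bash
python3 -c "
from h import *
st()"
```

```text
37.9 [ 0.4773 -0.2227  0.1289] yaw -2.802 F [-6.2  4.6  6. ] M [1.03 1.55 2.22] open 0.0141 86.1 q [-0.58  0.44  1.66 -0.    1.04  2.22]
```

At 6.7 rad of tool turn the moment jumped to 2.2 N m and the plate skewed in the pads, so the key is on its stop. I'll ease the tool back to relieve it and see how the plate sits.

Call:
apply_moves(increments=[[[0,0,0,0,-1],[0,0,0,0,-1],[0,0,0,0,0],[0,0,0,0,0]]])

```text
t: 38.4
tool_pos: [0.4769, -0.2222, 0.1288]
tool_rot: [2.731, -1.551, 0.001]
contact_force: [-2.1, 0.3, 6.5]
opening: 0.0117
grip_force: 52.6
```

```bash
python3 -c "
from h import *
st()"
```

```text
38.4 [ 0.4769 -0.2222  0.1288] yaw -2.604 F [-2.1  0.3  6.5] M [0.11 0.45 0.86] open 0.0117 52.6 q [-0.58  0.44  1.66 -0.    1.04  2.02]
```

Call:
apply_moves(increments=[[[0,0,0,0,-1],[0,0,0,0,0],[0,0,0,0,0]]])

```text
t: 38.78
tool_pos: [0.4773, -0.2226, 0.1288]
tool_rot: [2.804, -1.416, 0.003]
contact_force: [-0.1, -1.0, 6.1]
opening: 0.0104
grip_force: 52.0
```

```bash
python3 -c "
from h import *
st()"
```

```text
38.775 [ 0.4773 -0.2226  0.1288] yaw -2.506 F [-0.1 -1.   6.1] M [-0.2   0.17  0.69] open 0.0104 52.0 q [-0.58  0.44  1.66 -0.    1.04  1.92]
```

Still 0.69 N m against the stop after 6.3 rad in all, which is one whole turn as the task says. I'll release and retreat.

Call:
apply_moves(increments=[[[0.4,0,0,0,0],[0.4,0,0,0,0],[0.4,0,0,0,0],[0.4,0,0,-0.3,0],[0.4,0,0,-0.6,0],[0.4,0,0,-0.8,0],[0.4,0,0,-0.8,0],[0.4,0,0,-0.8,0],[0.4,0,0,-0.3,0],[0.4,0,0,0,0]]])

```text
t: 40.02
tool_pos: [0.4772, -0.2222, 0.3453]
tool_rot: [2.805, -1.414, 0.004]
contact_force: [-0.0, 0.2, -0.1]
opening: 0.0366
grip_force: 0.0
```

```bash
python3 -c "
from h import *
st(); plan([(.46,-.01,.345,None)],.045)"
```

```text
40.025 [ 0.4772 -0.2222  0.3453] yaw -2.504 F [-0.   0.2 -0.1] M [ 0.05  0.2  -0.01] open 0.0366 0.0 q [-0.58  0.28  1.29  0.    1.57  1.92]
[np.float64(-0.6), np.float64(-0.37), np.float64(0.0), 0.0]
[np.float64(-0.6), np.float64(-0.37), np.float64(0.0), 0.0]
[np.float64(-0.6), np.float64(-0.37), np.float64(0.0), 0.0]
[np.float64(-0.6), np.float64(-0.37), np.float64(0.0), 0.0]
[np.float64(-0.6), np.float64(-0.37), np.float64(0.0), 0.0]
-
```

Call:
apply_moves(increments=[[[0.4,-0.6,-0.37,0,0],[0.4,-0.6,-0.37,0,0],[0.4,-0.6,-0.37,0,0],[0.4,-0.6,-0.37,0,0],[0.4,-0.6,-0.37,0,0],[0.4,0,0,0,0]]])

```text
t: 40.78
tool_pos: [0.458, -0.0091, 0.343]
tool_rot: [2.808, -1.408, -0.004]
contact_force: [-0.5, -1.1, 0.7]
opening: 0.0369
grip_force: 0.0
```

```bash
python3 -c "
from h import *
st()
im=capture('top')[:,:,::-1]; sc=capture('scene')[:,:,::-1]
a=cv2.resize(im[120:300,370:570],(555,500),interpolation=cv2.INTER_CUBIC)
b=cv2.resize(sc[130:300,220:300],(235,500),interpolation=cv2.INTER_CUBIC)
cv2.imwrite('pics/end.png',cv2.convertScaleAbs(np.hstack([a,b]),alpha=1.5))"
```

```text
40.775 [ 0.458  -0.0091  0.343 ] yaw -2.5 F [-0.5 -1.1  0.7] M [-0.    0.13 -0.03] open 0.0369 0.0 q [-0.19  0.15  1.46  0.    1.53  2.31]
```

View pics/end.png

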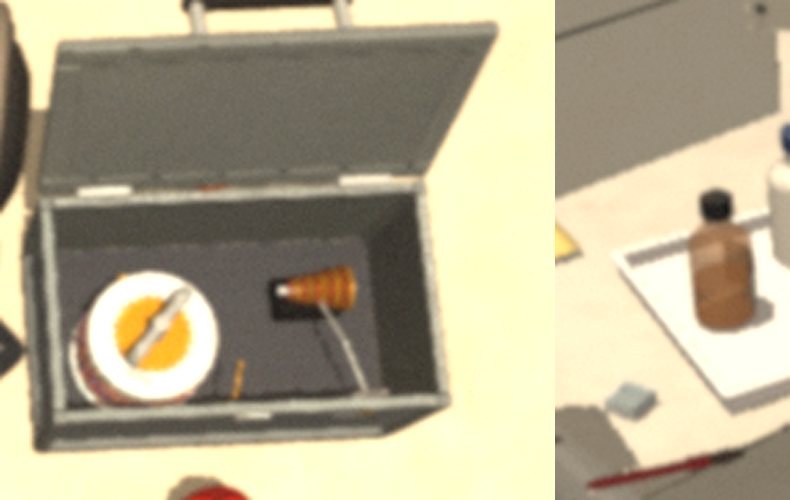

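The final picture shows the lid still standing fully open and the key at (158,325) after one full turn. The brown bottle stands upright in the tray's front half at (722,260), and the gripper is clear of everything. The key held 0.69–0.86 N m statically, well above its 0.22 N m spring, so it's at the hard stop. Handing in.

```bash
python3 -c "
from rig import *
print(finish_job())"
```

```text
the job is handed in; nothing more can be done
None
```

I handed the job in at about 41 s: the brown bottle stands upright in the tray's free front half, the lid is open at its stop, and the key was wound clockwise about one turn (6.3 rad) until it hit a hard stop; no verdict was returned.

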